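# Clamp the chopping board in its rest

### The job

On the draining counter lie two equal board rests. On one the chopping board is already clamped; on the other the stop is still loose and drawn back from its board. Push that loose stop along its rail up against the edge of its chopping board, then lock it there by turning the wing on top of it clockwise (seen from above) as far as it goes; leave the other rest as it is.

Things in the scene. Friction and masses are not known exactly. Their poses are not given: they have to be found in the camera images.
- wing_grip (a point): Black clamp wing on the LOOSE stop: upright bar 50 long, 14 thick, 36 mm tall on a 26 mm disc. Point on its vertical turning axis, 14 mm below the bar's top, 22 above the disc; y axis along the bar, z up. It rides on an aluminium stop block (50 along rail x 130 x 28 mm, top 30 mm below the point, face 25 mm boardward of the axis) that slides along the rail with 2 N, 40 to 100 mm to the board.
- wing (a joint): Turn of that wing in rad, growing clockwise seen from above: 0 loose (bar square across the rail; starts at 0 to 0.2), 1.4 (80 degrees) locked at its end stop (bar nearly in line with the rail). Turns lightly, about 0.05 N m, rising to 0.15 N m over the last 20 degrees, where it jams the stop on its rail; stays where it is left.
- board_edge (a point): Middle of the top edge, nearer the robot and facing the loose stop, of the board to be clamped: white plastic, 180 (along rail) x 140 x 14 mm, loose in a plywood rest (360 x 170 mm), 0 to 5 mm short of its fixed far fence. x axis along the rail from stop to board, z up. The stop touches it when the wing's axis is 25 mm short of this point along x; the wing's grip point is 45 mm higher than it.
- other_wing_end (a point): Bystander: one end of the wing bar (20 mm from its axis) on the other, equal rest, whose stop is already against its board and locked, its wing nearly in line with the rail. Not to be disturbed. Which rest lies left or right changes.
There are look-alikes about, which are no part of the job. What is shaped like the part that bears board_edge but orange is not meant.

How it is judged:
By the outcome, as a careful person would: the job done as asked, in the order asked, and still so for the second after the job is handed in, with the robot touching nothing.
It also fails if it takes over 38 s, if anything falls off the work surface, if the arm or the gripper's body presses on something with over 40 N, if the wrist force passes 120 N, or if a joint passes its speed limit or range.

### The arm

A 6-joint arm with a two-finger parallel gripper is mounted at the origin on the work surface. World frame = base frame: x ahead of the robot, y to its left, z up, the work surface at z = 0. Lengths are in m, angles in degrees, forces in N, time in s.
With the tool pointing down it reaches from about 0.25 to 0.775 m from the base axis. Payload 4 kg.
Tool frame: the origin (TCP) lies at the very end of the fingers, on their centre line; the grasp point (between the pads) lies 19 mm behind it; z points along the fingers, x is the direction in which the jaws open and shut, and the axes are right-handed (so a half turn about z gives the same grasp; the last joint's range is limited). The gripper opens to 94 mm and grips with 3 to 60 N. Pads are 16 mm wide; open, the fingers measure 119 mm over their backs; the gripper's body (75 mm by 177 mm) begins 78 mm behind the grasp point.
Start: joints at [-72.198, 4.996, 78.535, -0, 96.463, -5.907], TCP at [0.221, -0.504, 0.206] pointing down, gripper open.
Joint ranges: [-177.83, 177.83], [-43.37, 116.18], [15.69, 146.23], [-61.86, 241.86], [9.47, 152.12], [-147.06, 147.06]. Speed limits (degrees/s): [159.86, 159.86, 180, 180, 180, 180].

### API

Orientations are given as a 3x3 rotation matrix whose columns are the frame's x, y, z axes.
In Python, from rig import robot gives the robot as it stands.
- The arm moves only by the tool carry_out, never from a script. Its argument "rows" is one flat list of numbers, 6 for each row, row after row: the shift along the world's x, y, z in units of 0.04 m (1.0 is 0.04 m), then the turn, a rotation vector about the world's x, y, z in units of 0.08 rad (1.0 is 0.08 rad). In form: [dx, dy, dz, wx, wy, wz, dx, dy, dz, wx, wy, wz, ...]. A call has exactly 5 rows; each row shifts and turns the commanded pose from where the row before left it; what a row does not reach is not made up. A row lasts 1/8 s, in which the tool goes at most 62.5 mm and 10.7 degrees, less where a joint would pass 70% of its speed; a pose out of reach is approached as far as the arm can. A call with a number of a shift or a turn outside -1 to 1 is refused whole. A call with a gripper value outside its range is refused whole. "gripper" is the gripper command: -1 is fully open, 1 is shut, values between are in proportion, set as the call begins (left out, the last holds). The fingers move at their own pace and stop on an object; "force" is the grip in N (left out, the last holds). Time passes only in rows, so rows that do not move let the fingers close, or fill a call up. It gives the time, the measured TCP pose, the force and the opening at its end, in the units of the state.
- robot.get_state(): the state, without advancing time (a new reading comes with each control period).
- robot.read_camera(name): name is "scene" or "top"; returns the picture (480x640x3 uint8, blue, green, red); there is no depth.
- robot.camera_info(name): a dict with "fx", "fy", "cx", "cy" (pixels), "eye" and "orientation" of the camera in the world. Camera axes: x right, y up, looking along -z (the intrinsics and any distortion apply to the point x, -y, -z); pixel columns grow to the right and rows downward; lengths in m; the calibration is good to about 2 mm. A picture is of the moment at which its call begins. camera_info takes no time and is no camera call.
- robot.job_done(): hands the job in, once; it reports no verdict.
The state is a dict: "clock": time; "joints": joint angles; "joint_velocities": joint speeds; "tau": joint torques, N m; "position": TCP position; "ee_rot": TCP orientation; "force": force on the tool from outside, world axes, zero at the start; "torque": the same for the moment, N m; "opening": finger opening in m.
Only numpy, scipy, OpenCV 4.12 (cv2) and the standard library are available. Lean on these libraries where they do the work, as an engineer would, in place of code of your own. Each camera call takes 0.05 s, during which the arm holds its last target. There are 200 camera calls.

## Working session

There is one attempt and no reset: what is moved stays moved. The work goes in short steps, Python scripts to look and compute and a tool call to move; the robot and the scene stay as the last step left them, time stands still between calls to the robot, and variables do not carry over. Pictures are saved under pics/ and viewed, about 8 in all and at most 12, crops included, and the job is handed in when it is done.

Besides the shell and the picture viewer there is one more tool, called by a JSON object that holds its "name" and its "arguments", one argument or row to a line. carry_out: Moves the arm, as the interface text tells. Its arguments: {"type":"object","properties":{"rows":{"type":"array","items":{"type":"number"}},"gripper":{"type":"number"},"force":{"type":"number"}},"required":["rows"]}

```bash
mkdir -p pics
cat > h.py <<'E'
import numpy as np, cv2
from rig import robot
def grab(n,f):
    im=robot.read_camera(n); cv2.imwrite('pics/'+f,im); return im
def cam(n):
    c=robot.camera_info(n); return c,np.array(c['eye'],float),np.array(c['orientation'],float).reshape(3,3)
def ray(n,u,v,z):
    c,e,R=cam(n)
    d=R@np.array([(u-c['cx'])/c['fx'],-(v-c['cy'])/c['fy'],-1.]); return e+d*(z-e[2])/d[2]
def proj(n,p):
    c,e,R=cam(n); q=R.T@(np.array(p)-e); return c['cx']+c['fx']*q[0]/-q[2], c['cy']-c['fy']*q[1]/-q[2]
E
python3 - <<'E'
from h import *
grab('scene','s1.png');grab('top','t1.png')
print(robot.camera_info('scene'),robot.camera_info('top'));print(robot.get_state())
E
```

```text
{'fx': 454.9503381898966, 'fy': 454.9503381898966, 'cx': 326.2387485346715, 'cy': 248.1023356997736, 'eye': array([1.12782111, 0.21367045, 0.79576828]), 'orientation': array([[-0.12900218, -0.7157704 ,  0.68631711],
       [ 0.99157024, -0.08464814,  0.09809764],
       [-0.01211992,  0.69318643,  0.72065643]])} {'fx': 488.0629513474079, 'fy': 488.0629513474079, 'cx': 317.64654944894164, 'cy': 242.21588689868207, 'eye': array([0.25680472, 0.11877957, 0.94493617]), 'orientation': array([[-0.03789381,  0.97145245, -0.23418838],
       [-0.99927249, -0.03582788,  0.01307135],
       [ 0.00430773,  0.23451333,  0.97210336]])}
{'clock': 0.1, 'joints': array([-7.21973508e+01,  5.03634128e+00,  7.86138686e+01, -2.54918762e-04,
        9.64642362e+01, -5.90936383e+00]), 'joint_velocities': array([-0.12359413, -0.10599945, -0.1579712 ,  0.00315023, -0.04824143,
        0.01275234]), 'tau': array([ 1.63884313e-03, -3.41252875e+01, -3.03302264e+01,  7.19170365e-02,
        3.04680713e-02, -9.20683715e-05]), 'position': array([ 0.22100148, -0.50310974,  0.20442687]), 'ee_rot': array([[ 4.02138686e-01, -9.15578560e-01, -6.14911139e-04],
       [-9.15576609e-01, -4.02139106e-01,  1.90046009e-03],
       [-1.98730033e-03, -2.01250269e-04, -9.99998005e-01]]), 'force': array([-0.12331609,  0.55076597,  0.07733809]), 'torque': array([ 0.01869969,  0.06478188, -0.04196411]), 'opening': 0.09405200224602936}
```

View pics/t1.png

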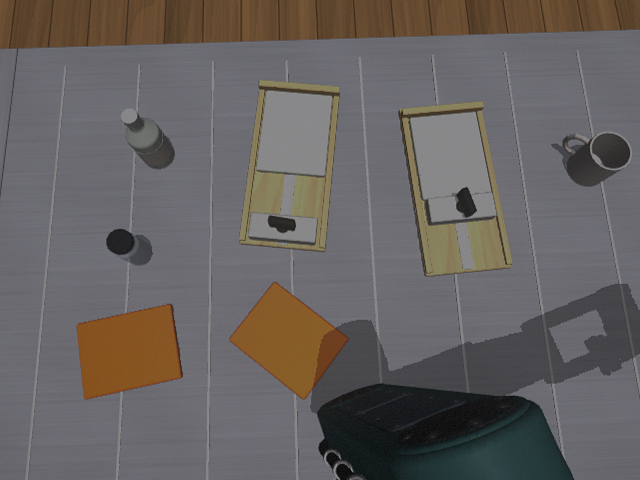

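View pics/s1.png

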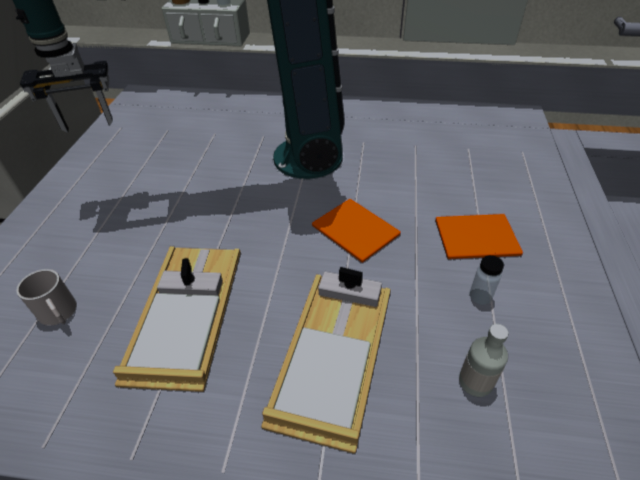

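Top view: the loose stop is on the left rest, wing at about (282,224), with a gap up to its white board (near edge about (290,174)). The right rest is already clamped, with its wing at (465,202) in line with the rail. The orange boards at (130,350) and (290,340) are look-alikes. In the scene view the loose wing is at (350,277) and the clamped one at (187,270). I choose the left rest in the top view and check it in a close crop.

Run:
```python
import cv2,numpy as np
t=cv2.imread('pics/t1.png')[70:260,225:355]; s=cv2.imread('pics/s1.png')[250:450,255:405]
a=cv2.convertScaleAbs(cv2.resize(t,None,fx=3.1,fy=3.1,interpolation=cv2.INTER_CUBIC),alpha=1.3);b=cv2.resize(s,None,fx=2.6,fy=2.6,interpolation=cv2.INTER_CUBIC)
c=np.zeros((600,800,3),np.uint8);c[:a.shape[0],:a.shape[1]]=a;c[:b.shape[0],410:410+b.shape[1]]=b[:,:390]
cv2.imwrite('pics/c1.png',c)
```

```text
(no output)
```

View pics/c1.png

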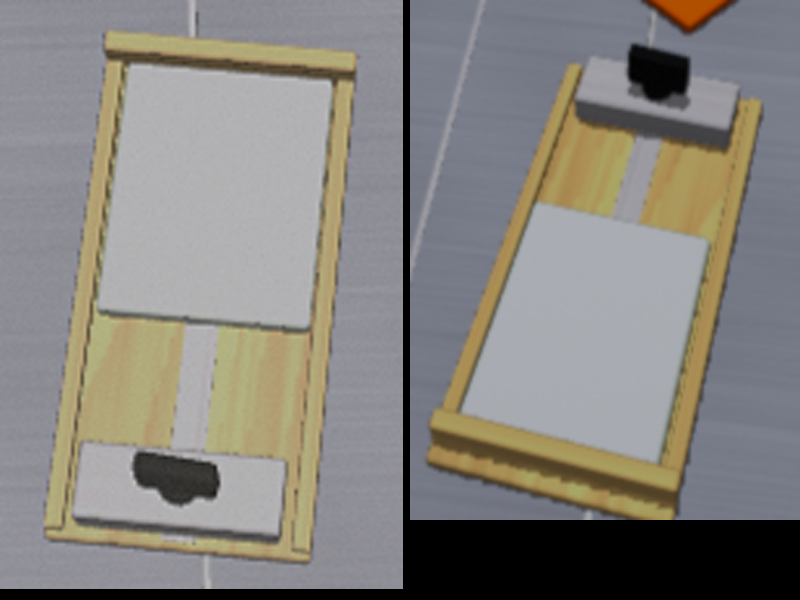

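```bash
cat >> h.py <<'E'
def tri(a,b):
    A=[];B=[]
    for n,(u,v) in (('top',a),('scene',b)):
        e=cam(n)[1]; d=ray(n,u,v,0)-e; d/=np.linalg.norm(d); P=np.eye(3)-np.outer(d,d); A.append(P);B.append(P@e)
    x=np.linalg.lstsq(np.vstack(A),np.hstack(B),rcond=None)[0]
    return x,[np.array(proj('top',x))-a,np.array(proj('scene',x))-b]
E
python3 - <<'E'
from h import *
np.set_printoptions(precision=4,suppress=True)
T=lambda x,y:(x/3.1+225,y/3.1+70)
S=lambda x,y:((x-410)/2.6+255,y/2.6+250)
# seen from robot: top image up=+x, left=+y ; scene: right=+y, down=+x
P={'nearL':(T(98,310),S(708,240)),'nearR':(T(310,326),S(537,203)),'farL':(T(128,66),S(662,460)),'farR':(T(333,79),S(463,412)),
'barL':(T(134,455),S(690,54)),'barR':(T(218,463),S(630,46))}
for k,(a,b) in P.items():
    x,r=tri(a,b); print(k,x,np.round(np.hstack(r),1))
for z in (.02,.03,.04): print(z,[ray('top',*P[k][0],z)[:2] for k in ('nearL','nearR','farL','farR')])
E
```

```text
nearL [0.6343 0.2251 0.0196] [-0.6  0.1 -0.6  0. ]
nearR [0.6176 0.0891 0.0202] [-1.4  0.2 -1.4 -0.1]
farL [0.8078 0.2042 0.0237] [-1.2  0.1 -1.5 -0. ]
farR [0.7922 0.0669 0.0246] [-1.6  0.3 -1.9 -0.1]
barL [0.513  0.1978 0.092 ] [-1.3  0.1 -1.2  0. ]
barR [0.5072 0.1493 0.0886] [-1.6  0.2 -1.4 -0. ]
0.02 [array([0.6342, 0.2239]), array([0.6181, 0.0863]), array([0.8103, 0.202 ]), array([0.7956, 0.0633])]
0.03 [array([0.6301, 0.2228]), array([0.6142, 0.0866]), array([0.8043, 0.2011]), array([0.7897, 0.0639])]
0.04 [array([0.626 , 0.2216]), array([0.6103, 0.087 ]), array([0.7983, 0.2002]), array([0.7839, 0.0645])]
```

Board z is about 0.023 and its size comes out right. The rail heading is -7° and the gap is about 92 mm, within the given 40–100. The wing axis is at about (0.51, 0.172), turned about 0.05 rad. Approaching now.

{"name": "carry_out", "arguments": {
  "rows": [0.36, 0.84, 0, 0, 0, 0.62, 0.36, 0.84, 0, 0, 0, 0.62, 0.36, 0.84, 0, 0, 0, 0.62, 0.36, 0.84, 0, 0, 0, 0.62, 0.36, 0.84, 0, 0, 0, 0.62],
  "gripper": -1,
  "force": 20
}}

```text
clock: 0.72
position: [0.2933, -0.3342, 0.2049]
ee_rot: [[0.616, -0.788, -0.0], [-0.788, -0.616, 0.001], [-0.001, -0.0, -1.0]]
force: [0.6, 0.3, 0.1]
opening: 0.0939
```

{"name": "carry_out", "arguments": {
  "rows": [0.36, 0.84, 0, 0, 0, 0.62, 0.36, 0.84, 0, 0, 0, 0.62, 0.36, 0.84, 0, 0, 0, 0.62, 0.36, 0.84, 0, 0, 0, 0.62, 0.36, 0.84, 0, 0, 0, 0.62]
}}

```text
clock: 1.35
position: [0.3652, -0.1663, 0.205]
ee_rot: [[0.79, -0.613, -0.001], [-0.613, -0.79, 0.0], [-0.001, 0.0, -1.0]]
force: [0.7, -0.2, -0.4]
opening: 0.0939
```

{"name": "carry_out", "arguments": {
  "rows": [0.36, 0.84, 0, 0, 0, 0.62, 0.36, 0.84, 0, 0, 0, 0.62, 0.36, 0.84, 0, 0, 0, 0.62, 0.36, 0.84, 0, 0, 0, 0.62, 0.36, 0.84, 0, 0, 0, 0.62]
}}

```text
clock: 1.98
position: [0.4372, 0.0016, 0.205]
ee_rot: [[0.917, -0.4, -0.001], [-0.4, -0.917, -0.0], [-0.001, 0.0, -1.0]]
force: [1.9, 0.6, 0.4]
opening: 0.0939
```

{"name": "carry_out", "arguments": {
  "rows": [0.36, 0.84, -0.3, 0, 0, 0.62, 0.36, 0.84, -0.3, 0, 0, 0.62, 0.36, 0.84, -0.3, 0, 0, 0.62, 0.36, 0.84, -0.3, 0, 0, 0.62, 0.36, 0.84, -0.3, 0, 0, 0.62]
}}

```text
clock: 2.6
position: [0.5092, 0.1695, 0.1445]
ee_rot: [[0.987, -0.163, -0.001], [-0.163, -0.987, -0.0], [-0.001, 0.001, -1.0]]
force: [0.4, -0.8, -0.1]
opening: 0.0938
```

{"name": "carry_out", "arguments": {
  "rows": [0, 0, 0, 0, 0, 0, 0, 0, 0, 0, 0, 0, 0, 0, 0, 0, 0, 0, 0, 0, 0, 0, 0, 0, 0, 0, 0, 0, 0, 0]
}}

```text
clock: 3.22
position: [0.5093, 0.1679, 0.146]
ee_rot: [[0.986, -0.165, 0.001], [-0.165, -0.986, 0.0], [0.001, -0.0, -1.0]]
force: [0.7, 1.3, -0.0]
opening: 0.0938
```

{"name": "carry_out", "arguments": {
  "rows": [0, 0.1, -0.4, 0, 0, 0, 0, 0, -0.4, 0, 0, 0, 0, 0, -0.4, 0, 0, 0, 0, 0, 0, 0, 0, 0, 0, 0, 0, 0, 0, 0]
}}

```text
clock: 3.85
position: [0.5093, 0.1725, 0.0975]
ee_rot: [[0.986, -0.164, 0.0], [-0.164, -0.986, -0.0], [0.0, 0.0, -1.0]]
force: [0.1, 0.4, 0.5]
opening: 0.0942
```

Run:
```python
from h import *
a=grab('scene','s2.png')[180:360,240:440]; b=grab('top','t2.png')[120:300,200:400]
c=np.hstack([cv2.resize(x,(400,360),interpolation=cv2.INTER_CUBIC) for x in (a,b)])
cv2.imwrite('pics/c2.png',cv2.convertScaleAbs(c,alpha=1.4))
```

```text
(no output)
```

View pics/c2.png

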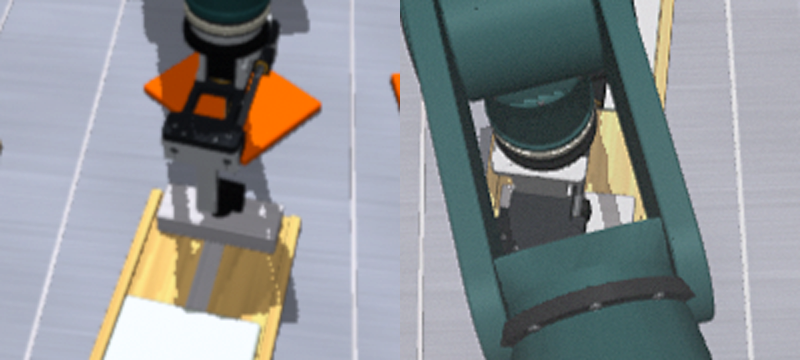

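Run:
```python
from h import *
f=lambda p:((proj('scene',p)[0]-240)*2,(proj('scene',p)[1]-180)*2)
p=np.array([.5093,.1725,.0975]);u=np.array([.986,-.164,0]);v=np.array([.164,.986,0])
for s in (-8e-3,8e-3): print('fingertip',f(p+.047*u+s*v))
for s in (-.025,.025): print('bartop',f(np.array([.51,.172,.083])+s*v), f(np.array([.51,.172,.047])+s*v))
```

```text
fingertip (np.float64(198.8522184544314), np.float64(205.51474210780327))
fingertip (np.float64(214.44004523012939), np.float64(209.02534512843283))
bartop (np.float64(194.67872619418074), np.float64(177.82238027806545)) (np.float64(194.49477412018973), np.float64(200.05033762757637))
bartop (np.float64(241.39307752949435), np.float64(188.0442177343882)) (np.float64(239.94794316873947), np.float64(210.23830645852593))
```

Run:
```python
import cv2
cv2.imwrite('pics/c3.png',cv2.convertScaleAbs(cv2.resize(cv2.imread('pics/s2.png')[225:315,305:395],(600,600),interpolation=cv2.INTER_CUBIC),alpha=2))
```

```text
(no output)
```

View pics/c3.png

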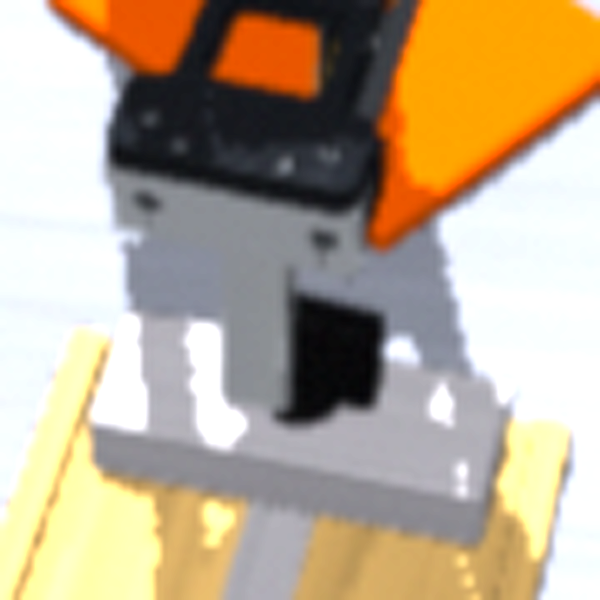

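The crop shows the finger directly in front of the wing and agrees with the prediction to about 1 mm. Lowering and gripping.

{"name": "carry_out", "arguments": {
  "rows": [0, 0.03, -0.4, 0, 0, 0, 0, 0, -0.4, 0, 0, 0, 0, 0, -0.3, 0, 0, 0, 0, 0, 0, 0, 0, 0, 0, 0, 0, 0, 0, 0]
}}

```text
clock: 4.58
position: [0.5094, 0.1736, 0.0536]
ee_rot: [[0.986, -0.164, 0.0], [-0.164, -0.986, 0.0], [0.0, -0.0, -1.0]]
force: [-0.4, -0.4, -0.5]
opening: 0.0942
```

{"name": "carry_out", "arguments": {
  "rows": [0, 0, 0, 0, 0, 0, 0, 0, 0, 0, 0, 0, 0, 0, 0, 0, 0, 0, 0, 0, 0, 0, 0, 0, 0, 0, 0, 0, 0, 0],
  "gripper": 1,
  "force": 20
}}

```text
clock: 5.2
position: [0.5092, 0.1736, 0.0535]
ee_rot: [[0.986, -0.164, 0.0], [-0.164, -0.986, -0.0], [0.0, -0.0, -1.0]]
force: [1.0, -0.7, -0.5]
opening: 0.0479
```

{"name": "carry_out", "arguments": {
  "rows": [0, 0, 0, 0, 0, 0, 0, 0, 0, 0, 0, 0, 0, 0, 0, 0, 0, 0, 0, 0, 0, 0, 0, 0, 0, 0, 0, 0, 0, 0]
}}

```text
clock: 5.82
position: [0.5091, 0.1736, 0.0535]
ee_rot: [[0.986, -0.164, -0.0], [-0.164, -0.986, 0.0], [-0.0, -0.0, -1.0]]
force: [0.1, -0.5, -0.4]
opening: 0.0139
```

{"name": "carry_out", "arguments": {
  "rows": [0.3, -0.037, 0, 0, 0, 0, 0.3, -0.037, 0, 0, 0, 0, 0.3, -0.037, 0, 0, 0, 0, 0.3, -0.037, 0, 0, 0, 0, 0.3, -0.037, 0, 0, 0, 0]
}}

```text
clock: 6.45
position: [0.5701, 0.1656, 0.0535]
ee_rot: [[0.986, -0.165, -0.0], [-0.165, -0.986, -0.001], [-0.0, 0.001, -1.0]]
force: [-2.6, -0.9, 2.6]
opening: 0.0141
```

{"name": "carry_out", "arguments": {
  "rows": [0.1, -0.0123, 0, 0, 0, 0, 0.1, -0.0123, 0, 0, 0, 0, 0.1, -0.0123, 0, 0, 0, 0, 0.1, -0.0123, 0, 0, 0, 0, 0, 0, 0, 0, 0, 0]
}}

```text
clock: 7.08
position: [0.5857, 0.1637, 0.0535]
ee_rot: [[0.986, -0.165, 0.001], [-0.165, -0.986, -0.001], [0.001, 0.001, -1.0]]
force: [-0.9, -4.2, 1.8]
opening: 0.0139
```

{"name": "carry_out", "arguments": {
  "rows": [0.06, -0.017, 0, 0, 0, 0, 0.06, -0.017, 0, 0, 0, 0, 0.05, -0.007, 0, 0, 0, 0, 0.05, -0.006, 0, 0, 0, 0, 0, 0, 0, 0, 0, 0]
}}

```text
clock: 7.7
position: [0.5943, 0.1625, 0.0535]
ee_rot: [[0.986, -0.164, 0.001], [-0.164, -0.986, 0.0], [0.001, -0.0, -1.0]]
force: [-1.8, -2.0, 2.0]
opening: 0.0141
```

{"name": "carry_out", "arguments": {
  "rows": [0.05, -0.006, 0, 0, 0, 0, 0.05, -0.006, 0, 0, 0, 0, 0.05, -0.006, 0, 0, 0, 0, 0.05, -0.006, 0, 0, 0, 0, 0, 0, 0, 0, 0, 0]
}}

```text
clock: 8.32
position: [0.6014, 0.1615, 0.0535]
ee_rot: [[0.986, -0.164, -0.002], [-0.164, -0.986, 0.0], [-0.002, 0.0, -1.0]]
force: [-4.3, -3.4, 2.8]
opening: 0.0139
```

{"name": "carry_out", "arguments": {
  "rows": [0.03, -0.008, 0, 0, 0, 0, 0.03, -0.007, 0, 0, 0, 0, 0.03, -0.004, 0, 0, 0, 0, 0, 0, 0, 0, 0, 0, 0, 0, 0, 0, 0, 0]
}}

```text
clock: 8.95
position: [0.6021, 0.1613, 0.0534]
ee_rot: [[0.986, -0.164, -0.008], [-0.164, -0.987, 0.001], [-0.008, 0.001, -1.0]]
force: [-11.2, -2.1, 6.4]
opening: 0.0137
```

Run:
```python
from h import *
a=grab('scene','s3.png')[240:450,250:400]
cv2.imwrite('pics/c4.png',cv2.convertScaleAbs(cv2.resize(a,(428,600),interpolation=cv2.INTER_CUBIC),alpha=1.3))
s=robot.get_state();print(s['force'],s['torque'])
```

```text
[-11.42032453  -2.90210864   7.76461814] [-0.38400029  1.92076465 -0.00354116]
```

View pics/c4.png

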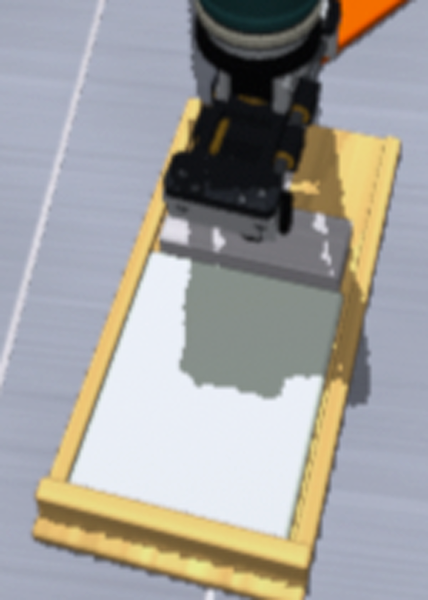

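The stop is against the board: the force rose to 11 N with only 0.7 mm of travel, and the picture shows no gap at crop row 255–290. Turning clockwise.

{"name": "carry_out", "arguments": {
  "rows": [-0.02, 0, 0, 0, 0, -0.6, 0, 0, 0, 0, 0, -0.7, 0, 0, 0, 0, 0, -0.7, 0, 0, 0, 0, 0, -0.7, 0, 0, 0, 0, 0, -0.7],
  "force": 40
}}

```text
clock: 9.62
position: [0.6021, 0.1613, 0.0535]
ee_rot: [[0.906, -0.424, -0.006], [-0.424, -0.906, 0.001], [-0.006, 0.002, -1.0]]
force: [-8.9, -1.2, 5.6]
opening: 0.0138
```

{"name": "carry_out", "arguments": {
  "rows": [0, 0, 0, 0, 0, -0.7, 0, 0, 0, 0, 0, -0.7, 0, 0, 0, 0, 0, -0.7, 0, 0, 0, 0, 0, -0.7, 0, 0, 0, 0, 0, -0.7]
}}

```text
clock: 10.25
position: [0.6021, 0.1614, 0.0535]
ee_rot: [[0.753, -0.658, -0.006], [-0.658, -0.753, 0.001], [-0.005, 0.003, -1.0]]
force: [-9.7, -3.6, 5.8]
opening: 0.0137
```

{"name": "carry_out", "arguments": {
  "rows": [0, 0, 0, 0, 0, -0.8, 0, 0, 0, 0, 0, -0.8, 0, 0, 0, 0, 0, -0.8, 0, 0, 0, 0, 0, -0.8, 0, 0, 0, 0, 0, -0.8]
}}

```text
clock: 10.88
position: [0.602, 0.1614, 0.0535]
ee_rot: [[0.508, -0.862, -0.006], [-0.862, -0.508, 0.001], [-0.004, 0.005, -1.0]]
force: [-9.8, -1.5, 4.7]
opening: 0.0133
```

{"name": "carry_out", "arguments": {
  "rows": [0, 0, 0, 0, 0, -0.8, 0, 0, 0, 0, 0, -0.8, 0, 0, 0, 0, 0, -0.8, 0, 0, 0, 0, 0, -0.8, 0, 0, 0, 0, 0, -0.8]
}}

```text
clock: 11.5
position: [0.602, 0.1614, 0.0535]
ee_rot: [[0.211, -0.977, -0.006], [-0.977, -0.211, 0.001], [-0.002, 0.006, -1.0]]
force: [-10.1, -2.0, 5.7]
opening: 0.0139
```

Run:
```python
from h import *
s=robot.get_state();R=np.array(s['ee_rot']);print(s['force'],s['torque'],np.degrees(np.arctan2(R[1,0],R[0,0])),s['joints'])
```

```text
[-10.06561718  -2.04996696   5.67265167] [-0.32331302  1.66422099  0.04021977] -77.8172876679132 [ 9.74298841 18.63673319 79.92255832  0.10424937 81.78393463 87.54472144]
```

{"name": "carry_out", "arguments": {
  "rows": [0, 0, 0, 0, 0, -0.6, 0, 0, 0, 0, 0, -0.6, 0, 0, 0, 0, 0, -0.6, 0, 0, 0, 0, 0, -0.4, 0, 0, 0, 0, 0, 0]
}}

```text
clock: 12.12
position: [0.602, 0.1614, 0.0535]
ee_rot: [[0.039, -0.999, -0.006], [-0.999, -0.039, 0.001], [-0.001, 0.006, -1.0]]
force: [-9.1, -1.2, 6.0]
opening: 0.0136
```

```bash
cat > st.py <<'E'
from h import *
s=robot.get_state();R=np.array(s['ee_rot']);print(s['force'],s['torque'],np.degrees(np.arctan2(R[1,0],R[0,0])))
E
python3 st.py
```

```text
[-9.12181401 -1.24141631  5.96825305] [-0.27729412  1.81850702  0.14215405] -87.77287315478523
```

{"name": "carry_out", "arguments": {
  "rows": [0, 0, 0, 0, 0, -0.2, 0, 0, 0, 0, 0, -0.2, 0, 0, 0, 0, 0, -0.2, 0, 0, 0, 0, 0, 0, 0, 0, 0, 0, 0, 0]
}}

```text
clock: 12.75
position: [0.6021, 0.1615, 0.0534]
ee_rot: [[-0.007, -1.0, -0.006], [-1.0, 0.007, 0.0], [-0.0, 0.006, -1.0]]
force: [-9.5, -1.6, 7.2]
opening: 0.0139
```

```bash
python3 st.py
```

```text
[-9.5243464  -1.60771366  7.15349806] [-0.35667842  1.66008708  0.74900783] -90.40144480697094
```

Torque rose to 0.75 N m at yaw -90°, so the end stop is reached. Releasing and rising.

{"name": "carry_out", "arguments": {
  "rows": [0, 0, 0, 0, 0, 0, 0, 0, 0, 0, 0, 0, 0, 0, 0, 0, 0, 0, 0, 0, 0, 0, 0, 0, 0, 0, 0, 0, 0, 0],
  "gripper": 0.1
}}

```text
clock: 13.38
position: [0.6049, 0.1607, 0.0534]
ee_rot: [[-0.01, -1.0, 0.0], [-1.0, 0.01, 0.0], [-0.0, -0.0, -1.0]]
force: [-0.2, 0.4, 0.3]
opening: 0.0421
```

{"name": "carry_out", "arguments": {
  "rows": [0, 0, 0.4, 0, 0, 0, 0, 0, 0.6, 0, 0, 0, 0, 0, 0.8, 0, 0, 0, 0, 0, 0.8, 0, 0, 0, 0, 0, 0.8, 0, 0, 0]
}}

```text
clock: 14.0
position: [0.605, 0.1607, 0.1922]
ee_rot: [[-0.01, -1.0, 0.002], [-1.0, 0.01, 0.0], [-0.0, -0.002, -1.0]]
force: [1.0, -0.1, -0.5]
opening: 0.0422
```

{"name": "carry_out", "arguments": {
  "rows": [-1, 0, 0.3, 0, 0, 0, -1, 0, 0.3, 0, 0, 0, -1, 0, 0, 0, 0, 0, -1, 0, 0, 0, 0, 0, -1, 0, 0, 0, 0, 0]
}}

```text
clock: 14.62
position: [0.4037, 0.1607, 0.2151]
ee_rot: [[-0.01, -1.0, 0.002], [-1.0, 0.01, 0.001], [-0.001, -0.002, -1.0]]
force: [0.1, 0.9, 0.2]
opening: 0.0425
```

{"name": "carry_out", "arguments": {
  "rows": [-0.5, -1, 0, 0, 0, 0, 0, -1, 0, 0, 0, 0, 0, -1, 0, 0, 0, 0, 0, -1, 0, 0, 0, 0, 0, -1, 0, 0, 0, 0]
}}

```text
clock: 15.25
position: [0.3848, -0.0406, 0.2151]
ee_rot: [[-0.01, -1.0, 0.003], [-1.0, 0.01, -0.001], [0.001, -0.003, -1.0]]
force: [0.5, 1.0, -0.0]
opening: 0.0423
```

{"name": "carry_out", "arguments": {
  "rows": [0, -1, 0, 0, 0, 0, 0, -1, 0, 0, 0, 0, 0, -1, 0, 0, 0, 0, 0, -1, 0, 0, 0, 0, 0, -1, 0, 0, 0, 0]
}}

```text
clock: 15.88
position: [0.3848, -0.2409, 0.2151]
ee_rot: [[-0.011, -1.0, 0.002], [-1.0, 0.011, -0.002], [0.002, -0.002, -1.0]]
force: [-0.2, -0.2, 0.9]
opening: 0.0422
```

Run:
```python
from h import *
a=grab('scene','s4.png')[240:450,100:400]; b=grab('top','t4.png')[70:280,225:525]
c=np.vstack([cv2.resize(x,(428,300),interpolation=cv2.INTER_CUBIC) for x in (a,b)])
d=cv2.resize(cv2.imread('pics/t4.png')[140:220,240:340],(370,296),interpolation=cv2.INTER_CUBIC)
e=cv2.resize(cv2.imread('pics/s4.png')[290:370,290:390],(370,296),interpolation=cv2.INTER_CUBIC)
cv2.imwrite('pics/c5.png',cv2.convertScaleAbs(np.hstack([c,cv2.resize(np.vstack([e,d]),(370,600))]),alpha=1.3))
```

```text
(no output)
```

View pics/c5.png

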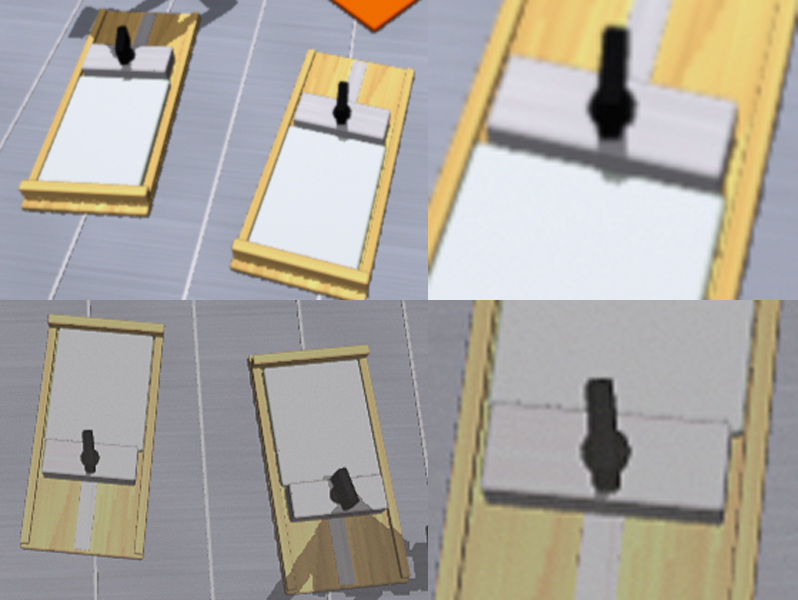

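The crops show the stop flush with the board. Its wing lies about 10° short of the rail direction, which is its end stop, and the other rest is unchanged. Handing in.

```bash
python3 -c "
from rig import robot
print(robot.job_done())"
```

```text
the job is handed in; nothing more can be done
None
```

I pushed the loose stop about 93 mm along its rail until it rested against its board. I then turned its wing clockwise to the end stop, released it and drew the arm clear. The job was handed in at about 16 s of the 38 s allowed.

- **Contact with the board:** the push force rose to about 11 N and the stop moved only 0.7 mm further. The pictures show it flush with the board. Where it stopped agreed with my camera measurement to about 1 mm.
- **Lock:** the gripper turned from yaw -9.5° to -90.4°, about 81°. The turning moment then jumped from 0.14 to 0.75 N m, which marks the end stop. The last pictures show the wing nearly in line with the rail.
- **Small disagreement:** the gripper's final yaw was about 3° past the -87° I had worked out. I put this down to give in the grip and the error in my rail angle.
- **Other rest:** it was not touched and looks unchanged in the last pictures.

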